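# Push the pen tray home into the desk organiser's corner

### The job

Push the pen tray along the desk into the inner corner of the wooden organiser, until its long back side lies flat against the trough and its left end touches the side fence. Only push it from outside with the fingers: do not grip or lift it or reach into it, and keep the pencil, pen and eraser inside it. Leave the stapler, glue stick and binder clip where they are.

Things in the scene. Friction and masses are not known exactly. Their poses are not given: they have to be found in the camera images.
- tray: loose open steel pen tray, 90 (x) x 250 (y) x 17 mm high, walls 2 mm thick, floor 2 mm, about 0.2 kg plus contents. Origin: centre of its underside. Its x axis points from its front long side to its back long side (away from the robot), y along its length to its left end, z up. It slides flat on the desk; a pencil, a ball-point pen and an eraser lie loose in it, all below its rim
- tray_back_left (a point): the tray's back left outer corner, half-way up the wall: (+45, +125, +8.5) mm from the tray's origin in its axes
- tray_back_right (a point): the tray's back right outer corner, half-way up the wall: (+45, -125, +8.5) mm from the tray's origin in its axes
- organiser: light wooden L-shaped desk organiser, fixed. Origin: its inner corner at desk level. Open trough along the back, 45 mm high, 60 mm deep, 312 mm long: front face is its plane x = 0, from y = +12 to -300 mm. Side fence on the left, 12 mm thick, 35 mm high, from the corner 111 mm towards the robot (-x): inner face is its plane y = 0. The trough's contents are fixed
- organiser_corner (a point): the organiser's inner corner, 8.5 mm above the desk, axes as the organiser's. Home, the tray's axes are parallel to the organiser's and the tray's back left corner is at this point; the tray then lies at x < 0, y < 0 of the organiser's frame
- pencil: pencil lying in the tray along its length, 7 x 170 x 7 mm, origin under its centre; its long axis is y
- ballpoint: ball-point pen lying in the tray along its length, 12 x 145 x 9 mm, origin under its centre; its long axis is y
- eraser: eraser lying in the tray, 21 x 52 x 12 mm, origin under its centre; its long axis is y
- stapler: bystander: small loose stapler on the desk to the left, 130 (x) x 34 x 48 mm high, origin under its centre
- glue_stick: bystander: loose glue stick standing upright, 24 mm thick, 92 mm high, origin at the centre of its foot
- binder_clip: bystander: loose black binder clip on the desk to the right, 50 x 32 x 30 mm, origin under its centre
There are look-alikes about, which are no part of the job. Leave any blue look-alike of the eraser alone.

How it is judged:
By the outcome, as a careful person would: the job done as asked, in the order asked, and still so for the second after the job is handed in, with the robot touching nothing.
It also fails if it takes over 51 s, if anything falls off the work surface, if the arm or the gripper's body presses on something with over 40 N, if the wrist force passes 120 N, or if a joint passes its speed limit or range.

### The arm

A 6-joint arm with a two-finger parallel gripper is mounted at the origin on the work surface; the furniture and walls round the work are solid. World frame = base frame: x ahead of the robot, y to its left, z up, the work surface at z = 0. Lengths are in m, angles in rad, forces in N, time in s.
With the tool pointing down it reaches from about 0.4 to 0.825 m from the base axis. Payload 7 kg.
Tool frame: the origin (TCP) lies on the mounting face of the last link; the fingertips stand 178 mm ahead of it and the grasp point (between the pads) lies 159 mm ahead of it; z points along the fingers, y is the direction in which the jaws open and shut (so a half turn about z gives the same grasp; the last joint's range is limited). The gripper opens to 88 mm and grips with 3 to 60 N. Pads are 19 mm wide; open, the fingers measure 130 mm over their backs; the gripper's body (78 mm by 193 mm) begins 47 mm behind the grasp point.
Start: joints at [-0.846, 0.359, 0.012, 0, -1.224, -0.288], TCP at [0.286, -0.612, 0.405] pointing down, gripper open.
Joint ranges: [-3.07, 3.07], [-1.43, 2.12], [-1.02, 1.25], [-3.03, 1.67], [-3.05, -0], [-3.03, 3.03]. Speed limits (rad/s): [2.39, 2.39, 3.01, 3.14, 3.14, 3.14].

### API

Orientations are given as [roll, pitch, yaw] about the fixed x, y, z axes, in that order (R = Rz(yaw) Ry(pitch) Rx(roll)).
In Python, from station import * gives the robot as it stands.
- The arm moves only by the tool arm_command, never from a script. Its argument "targets" is a list of rows, each a list of 3 entries, a list of its own where there are three numbers: the turn, a rotation vector about the world's x, y, z in rad, then the shift along the world's x, y, z in mm, then the closure, from 0 (fully open) to 1 (shut). In form: [[[wx, wy, wz], [tx, ty, tz], fingers], ...]. A call has 1 to 8 rows; each row shifts and turns the commanded pose from where the row before left it; what a row does not reach is not made up. A row lasts 1/10 s, in which the tool goes at most 50 mm and 8.59 degrees, less where a joint would pass 70% of its speed; a pose out of reach is approached as far as the arm can. A call with a gripper value outside its range is refused whole. The fingers move at their own pace and stop on an object; "squeeze" is the grip in N (left out, the last holds). Time passes only in rows, so rows that do not move let the fingers close. It gives the time, the measured TCP pose, the force and the opening at its end, in the units of the state.
- get_state(): the state, without advancing time (a new reading comes with each control period).
- grab_frame(name): name is "side" or "top" or "wrist"; returns (picture, depth): 384x512x3 uint8, red, green, blue; 384x512 float32, m along the optical axis (not along the pixel's ray), 0 where there is no reading.
- camera_params(name): a dict with "mtx" (3x3 intrinsics, pixels), "k1" (the pictures are not rectified: a ray, as slopes to the right and down, at radius r is drawn at 1 + k1 r^2 times it, then the intrinsics apply), "eye" and "orientation" of the camera in the world. Camera axes: x right, y down, z forward; pixel columns grow to the right and rows downward; lengths in m; the calibration is good to about 2 mm. A picture is of the moment at which its call begins: read the wrist's pose just before it. camera_params takes no time and is no camera call; for the wrist camera it gives the pose at the moment of the call.
- job_done(): hands the job in, once; it reports no verdict.
The state is a dict: "t": time; "q": joint angles; "qd": joint speeds; "joint_efforts": joint torques, N m; "eef_pos": TCP position; "ee_rot": TCP orientation; "force": force on the tool from outside, world axes, zero at the start; "moment": the same for the moment, N m; "width": finger opening in m.
Only numpy, scipy, OpenCV 4.12 (cv2) and the standard library are available. Lean on these libraries where they do the work, as an engineer would, in place of code of your own. Each camera call takes 0.05 s, during which the arm holds its last target.

## Working session

There is one attempt and no reset: what is moved stays moved. The work goes in short steps, Python scripts to look and compute and a tool call to move; the robot and the scene stay as the last step left them, time stands still between calls to the robot, and variables do not carry over. Pictures are saved under pics/ and viewed, and the job is handed in when it is done.

Besides the shell and the picture viewer there is one more tool, called as name([rows], argument=value, ...), one row to a line, values as JSON. arm_command: Moves the arm, as the interface text tells. Its arguments: {"type":"object","properties":{"targets":{"type":"array"},"squeeze":{"type":"number"}},"required":["targets"]}

```bash
mkdir -p pics; ls; python3 - <<'E'
from station import *
import cv2
print(get_state())
for n in ["top","side"]:
    p,d=grab_frame(n); cv2.imwrite(f"pics/{n}0.png",p[:,:,::-1]); print(n,camera_params(n))
    import numpy as np; np.savez(f"{n}0.npz",p=p,d=d)
E
```

```text
pics
{'t': 0.0, 'q': array([-8.45900160e-01,  3.59406228e-01,  1.10688212e-02, -3.50523826e-04,
       -1.22410268e+00, -2.88113594e-01]), 'qd': array([-0.00016729,  0.00128707, -0.00119537, -0.00076397, -0.00036546,
       -0.00104031]), 'joint_efforts': array([ 1.76365966e-04, -5.82722747e+01,  2.93052703e+01,  6.99711934e+00,
        6.84271901e-03, -1.30273766e-04]), 'eef_pos': array([ 0.28547171, -0.61145377,  0.4037142 ]), 'ee_rot': array([ 3.13992301e+00, -1.51178510e-04, -2.70492933e+00]), 'force': array([0.44771345, 0.21182747, 0.32158953]), 'moment': array([ 0.0144907 ,  0.06704163, -0.02174699]), 'width': 0.08744286871308743}
top {'mtx': array([[349.55562721,   0.        , 252.21829515],
       [  0.        , 349.55562721, 186.19111212],
       [  0.        ,   0.        ,   1.        ]]), 'k1': -0.07969124435566857, 'eye': array([ 0.46191159, -0.11326172,  0.93814259]), 'orientation': array([-3.03746302, -0.0068832 , -1.56354176])}
side {'mtx': array([[366.05296255,   0.        , 249.55547238],
       [  0.        , 366.05296255, 189.32617676],
       [  0.        ,   0.        ,   1.        ]]), 'k1': -0.0355233954414019, 'eye': array([1.03908599, 0.03148826, 0.74312886]), 'orientation': array([-2.53472967, -0.01484579,  1.85679251])}
```

View pics/top0.png

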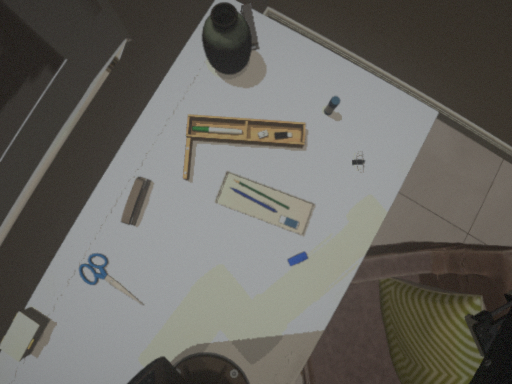

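View pics/side0.png

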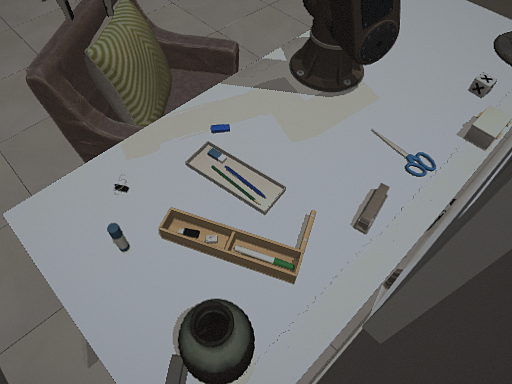

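```bash
cat > h.py <<'E'
import numpy as np, cv2
from scipy.spatial.transform import Rotation as R
def px2w(cam,uv,z):
    uv=np.atleast_2d(np.array(uv,float)); K=cam['mtx']
    s=(uv-K[:2,2])/K[0,0]; u=s.copy()
    for _ in range(20): u=s/(1+cam['k1']*(u**2).sum(1,keepdims=True))
    d=np.c_[u,np.ones(len(u))]@R.from_euler('xyz',cam['orientation']).as_matrix().T
    return cam['eye']+d*((z-cam['eye'][2])/d[:,2:3])
def w2px(cam,X):
    X=np.atleast_2d(X)-cam['eye']; c=X@R.from_euler('xyz',cam['orientation']).as_matrix()
    s=c[:,:2]/c[:,2:3]; s=s*(1+cam['k1']*(s**2).sum(1,keepdims=True))
    return s*cam['mtx'][0,0]+cam['mtx'][:2,2]
E
python3 - <<'E'
from station import *
from h import *
p=np.load("top0.npz")['p'][:,:,::-1]
c=p[105:245,170:325]; cv2.imwrite("pics/topc.png",cv2.resize(np.clip(c*1.3,0,255).astype('uint8'),None,fx=5,fy=4.25,interpolation=cv2.INTER_CUBIC)) 
c=p[100:250,170:330]; cv2.imwrite("pics/topc.png",cv2.resize(c,None,fx=4,fy=4,interpolation=cv2.INTER_CUBIC))
p=np.load("side0.npz")['p'][:,:,::-1]
c=p[135:285,155:325]; cv2.imwrite("pics/sidec.png",cv2.resize(c,None,fx=4,fy=4,interpolation=cv2.INTER_CUBIC))
E
```

```text
(no output)
```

View pics/topc.png

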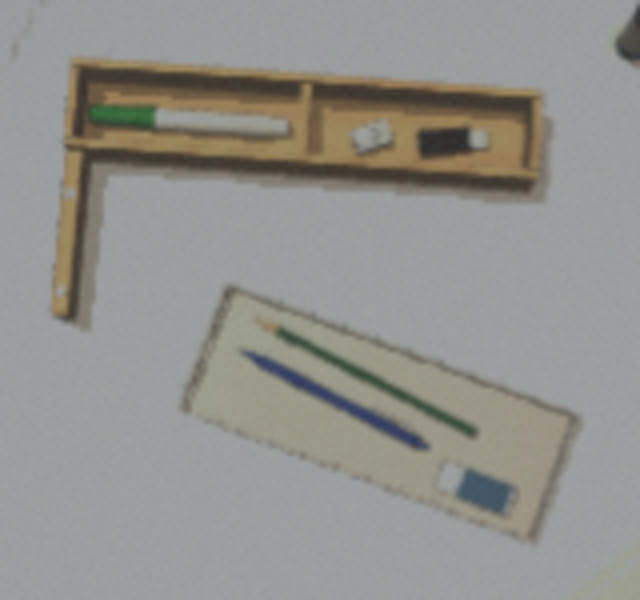

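View pics/sidec.png

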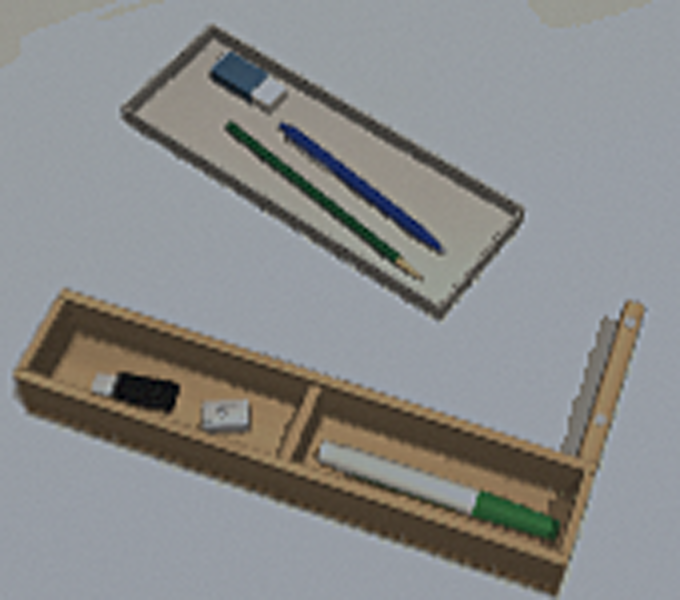

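```bash
cat > fit.py <<'E'
from station import *
from h import *
from scipy.optimize import least_squares
T,S=camera_params("top"),camera_params("side")
def cv(l,o): return (np.array(l,float)+.5)/4-.5+np.array(o)
def world(p,M):
    c,s=np.cos(p[2]),np.sin(p[2]); M=np.array(M,float)
    return np.c_[p[0]+c*M[:,0]-s*M[:,1],p[1]+s*M[:,0]+c*M[:,1],M[:,2]]
def fit(obs,x0):
    def f(x): return np.concatenate([(w2px(c,world(x,M))-uv).ravel() for c,M,uv in obs])
    r=least_squares(f,x0,loss='soft_l1'); return r.x,r.fun
E
python3 - <<'E'
from fit import *
tm=[[.045,.125,.017],[.045,-.125,.017],[-.045,-.125,.017],[-.045,.125,.017]]
tt=cv([[230,287],[580,415],[535,543],[184,410]],[170,100]); ts=cv([[441,316],[123,112],[211,28],[523,212]],[155,135])
om=[[0,.012,.045],[0,-.3,.045],[.06,.012,.045],[.06,-.3,.045],[-.111,.012,.035],[-.111,0,.035]]
ot=cv([[66,145],[533,180],[72,60],[543,93],[52,315],[73,320]],[170,100])
os_=cv([[592,468],[65,292],[557,575],[18,378],[645,305],[625,302]],[155,135])
os2=os_
for nm,m,a,b in (("tray",tm,tt,ts),("org",om,ot,os2)):
    w=px2w(T,a[:1],m[0][2])[0]
    for nmc,o in (("both",[(T,m,a),(S,m,b)]),("top",[(T,m,a)]),("side",[(S,m,b)])):
        x,r=fit(o,[w[0],w[1],-.0]); print(nm,nmc,x.round(4),r.round(1))
print(px2w(T,[[137,200],[333,105],[359,161],[298,258]],0.02).round(3))
E
```

```text
tray both [ 0.5165 -0.1516 -0.3533] [-0.7 -1.7  0.  -0.6 -0.3 -0.6 -1.5 -0.9 -0.5 -2.3 -1.  -2.  -0.  -1.9
  0.4 -1.5]
tray top [ 0.5141 -0.1531 -0.3492] [-0.3 -0.7  0.6  0.1  0.5  0.2 -0.9  0.2]
tray side [ 0.5218 -0.1492 -0.3517] [-0.  -0.2 -1.  -0.1  0.  -0.2  0.9  0.4]
org both [ 0.6871  0.045  -0.0664] [-0.7 -0.6  1.6 -0.6  0.1 -1.4  0.3 -1.1 -0.5 -0.7 -1.2 -1.6  1.1 -0.9
 -1.3 -1.7  1.9 -1.9 -2.3 -1.2  0.2 -0.1  0.1 -1. ]
org top [ 0.684   0.0446 -0.0623] [-0.5  0.6  1.8  0.1  0.1 -0.3  0.4 -0.4 -0.2  0.5 -0.9 -0.4]
org side [ 0.6898  0.0451 -0.0676] [ 0.9  0.3 -1.7 -0.8  1.6 -0.6 -2.8 -0.2  0.1  0.9  0.   0.1]
[[ 0.519  0.186  0.02 ]
 [ 0.783 -0.338  0.02 ]
 [ 0.628 -0.405  0.02 ]
 [ 0.371 -0.239  0.02 ]]
```

arm_command([
  [[0,0,-0.06],[11,38,-8],0],
  [[0,0,-0.06],[11,38,-8],0],
  [[0,0,-0.06],[11,38,-8],0],
  [[0,0,-0.06],[11,38,-8],0],
  [[0,0,-0.06],[11,38,-8],0],
  [[0,0,-0.06],[11,38,-8],0],
  [[0,0,-0.06],[11,38,-8],0],
  [[0,0,-0.06],[11,38,-8],0],
])

```text
t: 0.9
eef_pos: [0.3735, -0.3061, 0.3402]
ee_rot: [3.141, -0.0, 3.096]
force: [0.7, -0.1, -0.2]
width: 0.0879
```

arm_command([
  [[0,0,-0.06],[11,37,-8],0],
  [[0,0,-0.06],[11,37,-8],0],
  [[0,0,-0.06],[11,37,-8],0],
  [[0,0,-0.06],[11,37,-8],0],
  [[0,0,-0.06],[11,37,-8],0],
  [[0,0,0],[0,0,0],0],
])

```text
t: 1.5
eef_pos: [0.4292, -0.1196, 0.2999]
ee_rot: [-3.142, -0.001, 2.8]
force: [-1.0, -0.7, 0.2]
width: 0.0877
```

```bash
python3 - <<'E'
from fit import *
c=camera_params("wrist"); p,d=grab_frame("wrist"); cv2.imwrite("pics/w1.png",p[:,:,::-1]); print(c)
print(get_state()['eef_pos'],get_state()['ee_rot'])
E
```

```text
{'mtx': array([[309.50326587,   0.        , 255.20856189],
       [  0.        , 309.50326587, 188.89290686],
       [  0.        ,   0.        ,   1.        ]]), 'k1': -0.04790052982921309, 'eye': array([ 0.36565893, -0.09672929,  0.27896563]), 'orientation': array([2.88721713e+00, 3.05951748e-04, 1.22859779e+00])}
[ 0.42885255 -0.12083502  0.30020175] [-3.14121593e+00 -9.17605588e-04  2.80203133e+00]
```

View pics/w1.png

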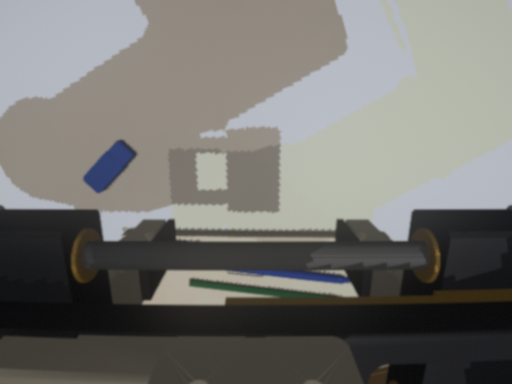

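```bash
python3 - <<'E'
from fit import *
c=camera_params("wrist")
print(px2w(c,[[185,233],[330,235]],.017))
x=[.5165,-.1516,-.3533]
print(world(x,[[-.045,.03,.017],[-.045,-.03,.017]]))
E
```

```text
[[ 0.44723411 -0.19531752  0.017     ]
 [ 0.49327354 -0.0711005   0.017     ]]
[[ 0.48465925 -0.1078831   0.017     ]
 [ 0.4638995  -0.16417727  0.017     ]]
```

arm_command([
  [[0,0,0],[0,0,-35],0],
  [[0,0,0],[0,0,-35],0],
  [[0,0,0],[0,0,-30],0],
  [[0,0,0],[0,0,-11],0],
  [[0,0,0],[0,0,-5],0],
  [[0,0,0],[0,0,0],0],
])

```text
t: 2.15
eef_pos: [0.4283, -0.1232, 0.1843]
ee_rot: [-3.141, -0.001, 2.798]
force: [0.5, -0.4, 1.0]
width: 0.0875
```

arm_command([
  [[0,0,0],[7.5,-2.8,0],0],
  [[0,0,0],[7.5,-2.8,0],0],
  [[0,0,0],[3.8,-1.4,0],0],
  [[0,0,0],[3.8,-1.4,0],0],
  [[0,0,0],[3.8,-1.4,0],0],
  [[0,0,0],[3.8,-1.4,0],0],
])

```text
t: 2.75
eef_pos: [0.459, -0.1339, 0.1848]
ee_rot: [3.142, 0.0, 2.798]
force: [0.0, 0.3, -0.1]
width: 0.0877
```

arm_command([
  [[0,0,0],[3.8,-1.4,0],0],
  [[0,0,0],[3.8,-1.4,0],0],
  [[0,0,0.014],[4.5,-2.3,0],0],
  [[0,0,0.014],[4.5,-2.3,0],0],
  [[0,0,0.014],[4.5,-2.3,0],0],
])

```text
t: 3.25
eef_pos: [0.4803, -0.1437, 0.1846]
ee_rot: [3.142, 0.0, 2.842]
force: [-0.9, 0.4, -0.4]
width: 0.0873
```

```bash
python3 - <<'E'
from fit import *
p,d=grab_frame("top"); print(get_state()['force'])
cv2.imwrite("pics/t2.png",cv2.resize(p[100:250,170:330,::-1],None,fx=4,fy=4,interpolation=cv2.INTER_CUBIC))
E
```

```text
[ 0.56564333 -0.02939127 -0.08881649]
```

View pics/t2.png

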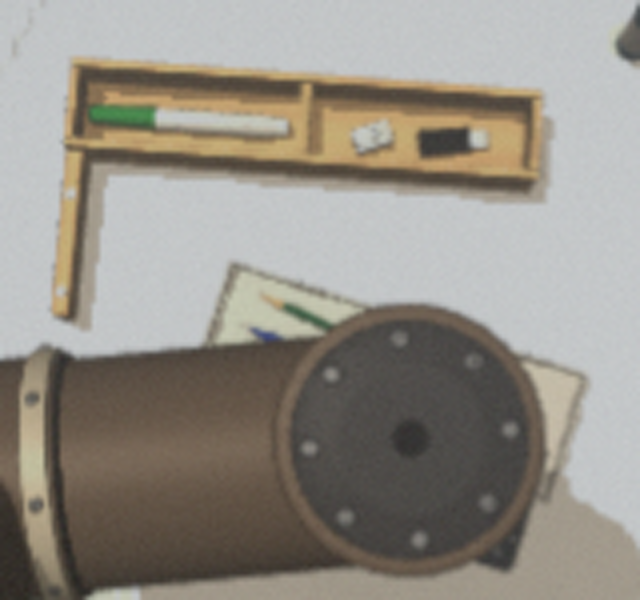

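arm_command([
  [[0,0,0.0146],[4.1,-2.0,0],0],
  [[0,0,0.0146],[4.1,-2.0,0],0],
  [[0,0,0.0146],[4.1,-1.9,0],0],
  [[0,0,0.0146],[4.2,-1.9,0],0],
  [[0,0,0.0146],[4.2,-1.8,0],0],
  [[0,0,0.0146],[4.2,-1.7,0],0],
  [[0,0,0.0146],[4.3,-1.6,0],0],
  [[0,0,0.0146],[4.3,-1.6,0],0],
])

```text
t: 4.1
eef_pos: [0.5137, -0.1582, 0.1847]
ee_rot: [3.142, -0.0, 2.958]
force: [-1.8, 0.5, 0.1]
width: 0.0875
```

arm_command([
  [[0,0,0.0146],[4.3,-1.5,0],0],
  [[0,0,0.0146],[4.3,-1.4,0],0],
  [[0,0,0.0146],[4.3,-1.4,0],0],
  [[0,0,0.0146],[4.4,-1.3,0],0],
  [[0,0,0.0146],[4.4,-1.3,0],0],
  [[0,0,0.0146],[4.4,-1.2,0],0],
  [[0,0,0.0146],[4.4,-1.1,0],0],
  [[0,0,0.0146],[4.4,-1.0,0],0],
])

```text
t: 4.9
eef_pos: [0.5486, -0.1683, 0.1847]
ee_rot: [-3.142, -0.0, 3.075]
force: [-2.0, -0.2, 0.1]
width: 0.0879
```

```bash
python3 - <<'E'
from fit import *
p,d=grab_frame("top"); print(get_state()['force'])
cv2.imwrite("pics/t3.png",cv2.resize(p[100:250,170:330,::-1],None,fx=4,fy=4,interpolation=cv2.INTER_CUBIC))
p,d=grab_frame("side")
cv2.imwrite("pics/s3.png",cv2.resize(p[135:285,155:325,::-1],None,fx=4,fy=4,interpolation=cv2.INTER_CUBIC))
E
```

```text
[ 0.16180249 -0.59119694 -0.63432117]
```

View pics/t3.png

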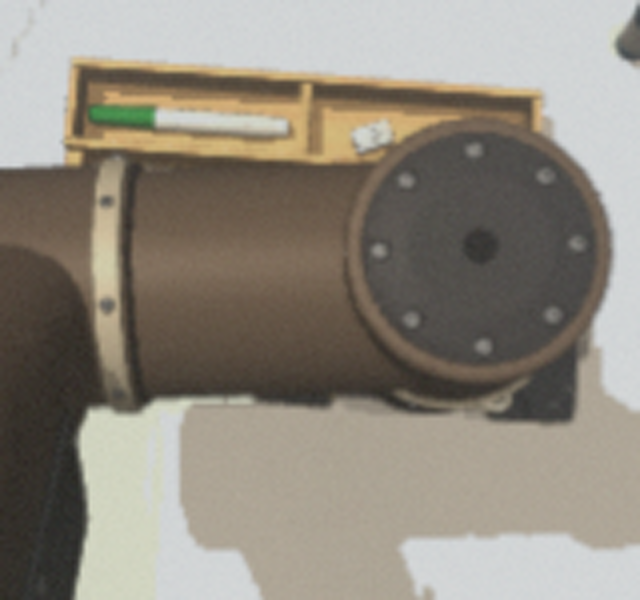

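View pics/s3.png

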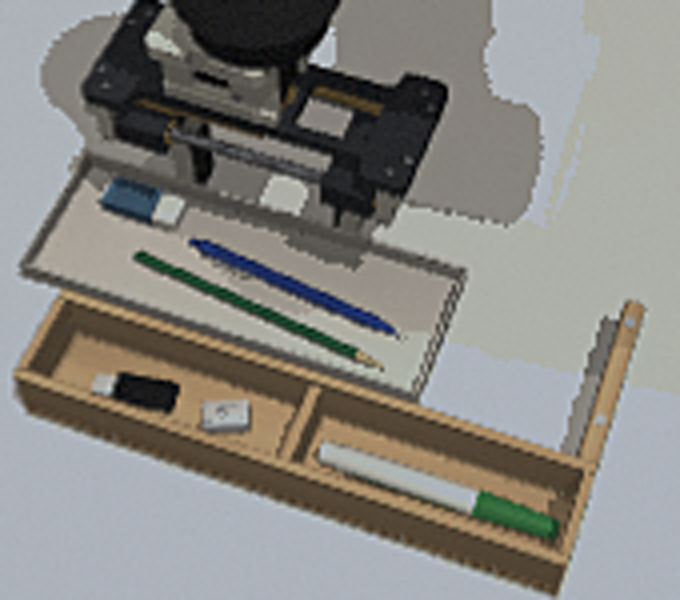

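```bash
cat >> fit.py <<'E'
tm=[[.045,.125,.017],[.045,-.125,.017],[-.045,-.125,.017],[-.045,.125,.017]]
def rel(x,o):
    c,s=np.cos(o[2]),np.sin(o[2]); d=np.array(x[:2])-o[:2]
    return np.array([c*d[0]+s*d[1],-s*d[0]+c*d[1],x[2]-o[2]])
OS=np.array([.6898,.0451,-.0676])
E
python3 - <<'E'
from fit import *
x,r=fit([(S,tm,cv([[415,398],[22,272],[85,157],[465,270]],[155,135]))],[.6,-.16,-.066]); print(x,r.round(1),rel(x,OS)*[1000,1000,57.3])
e=world(OS,[[x0:=rel(x,OS)[0],rel(x,OS)[1]-.125-.035,0]]); print("end target side-frame",e)
E
```

```text
[ 0.61168395 -0.16756665 -0.05130249] [ 1.   0.2 -1.5 -0.4 -0.5 -0.3  0.6  0.2] [ -63.57231537 -217.45754013    0.93384714]
end target side-frame [[ 0.60087618 -0.32720121  0.        ]]
```

arm_command([
  [[0,0,0],[-20,2,0],0],
  [[0,0,0],[-10,0,10],0],
  [[0,0,0],[0,0,40],0.4],
  [[0,0,0],[0,0,40],0.66],
])

```text
t: 5.4
eef_pos: [0.5177, -0.1663, 0.276]
ee_rot: [-3.141, -0.001, 3.074]
force: [0.8, -0.2, 0.6]
width: 0.0769
```

```bash
python3 - <<'E'
from station import *
print(get_state())
E
```

```text
{'t': 5.4, 'q': array([ 4.98624614e-02,  2.66307834e-01, -4.46731839e-01,  3.74392519e-04,
       -8.59133962e-01, -1.68815655e+00]), 'qd': array([-1.00206455e-03, -5.30859345e-01,  4.41716223e-01,  6.44872589e-03,
       -9.27593954e-01, -2.99604320e-04]), 'joint_efforts': array([-4.08230592e-01, -4.14860702e+01,  1.98899424e+01,  5.08445933e+00,
        1.26941912e+00, -5.14938380e-03]), 'eef_pos': array([ 0.51768196, -0.16626111,  0.27604918]), 'ee_rot': array([-3.14115014e+00, -1.33471053e-03,  3.07433930e+00]), 'force': array([ 0.82101781, -0.21775588,  0.63469527]), 'moment': array([-0.00263113, -0.32600152,  0.01531271]), 'width': 0.07685141959410212}
```

arm_command([
  [[0,0,0.131],[6.6,-14,0],0.66],
  [[0,0,0.131],[6.6,-14,0],0.66],
  [[0,0,0.131],[6.6,-14,0],0.66],
  [[0,0,0.131],[6.6,-14,0],0.66],
  [[0,0,0.131],[6.6,-14,0],0.66],
  [[0,0,0.131],[6.6,-14,0],0.66],
  [[0,0,0.131],[6.6,-14,0],0.66],
  [[0,0,0.131],[6.6,-14,0],0.66],
])

```text
t: 6.2
eef_pos: [0.5713, -0.2789, 0.2759]
ee_rot: [-3.14, 0.0, -2.156]
force: [0.1, -0.6, 0.1]
width: 0.0302
```

arm_command([
  [[0,0,0.131],[6.6,-14,0],0.66],
  [[0,0,0.131],[6.6,-14,0],0.66],
  [[0,0,0.131],[6.6,-14,0],0.66],
  [[0,0,0.131],[6.6,-14,0],0.66],
  [[0,0,0],[0,0,0],0.66],
  [[0,0,0],[0,0,0],0.66],
])

```text
t: 6.8
eef_pos: [0.5972, -0.3343, 0.2752]
ee_rot: [-3.141, -0.0, -1.64]
force: [-0.5, 0.3, 0.2]
width: 0.0296
```

```bash
python3 - <<'E'
from fit import *
p,d=grab_frame("top"); s=get_state(); print(s['force'],s['q'])
cv2.imwrite("pics/t4.png",cv2.resize(p[100:250,170:370,::-1],None,fx=4,fy=4,interpolation=cv2.INTER_CUBIC))
p,d=grab_frame("side")
cv2.imwrite("pics/s4.png",cv2.resize(p[110:285,130:325,::-1],None,fx=4,fy=3.4,interpolation=cv2.INTER_CUBIC))
E
```

```text
[0.6354368  0.08455648 0.00379502] [-2.25822291e-01  4.70692270e-01 -1.24467984e-01 -1.74692111e-04
 -9.75415351e-01  1.56671281e-01]
```

View pics/t4.png

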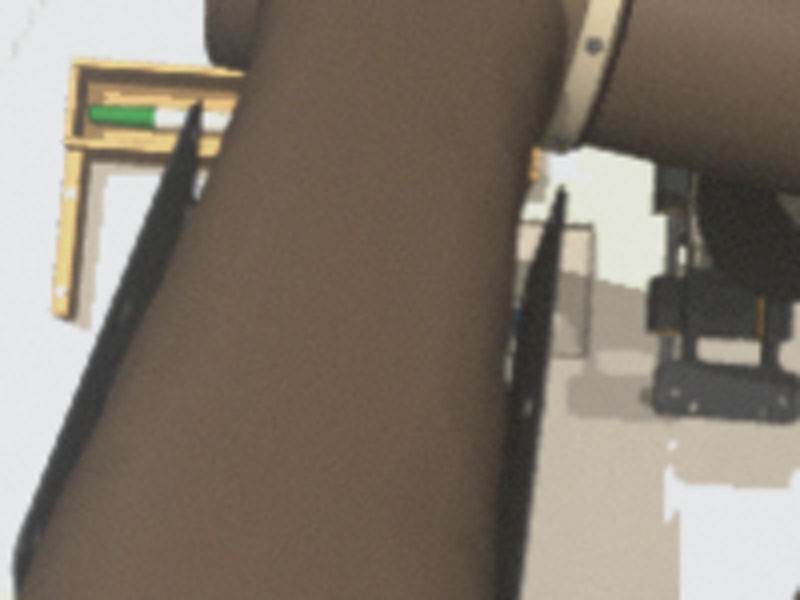

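View pics/s4.png

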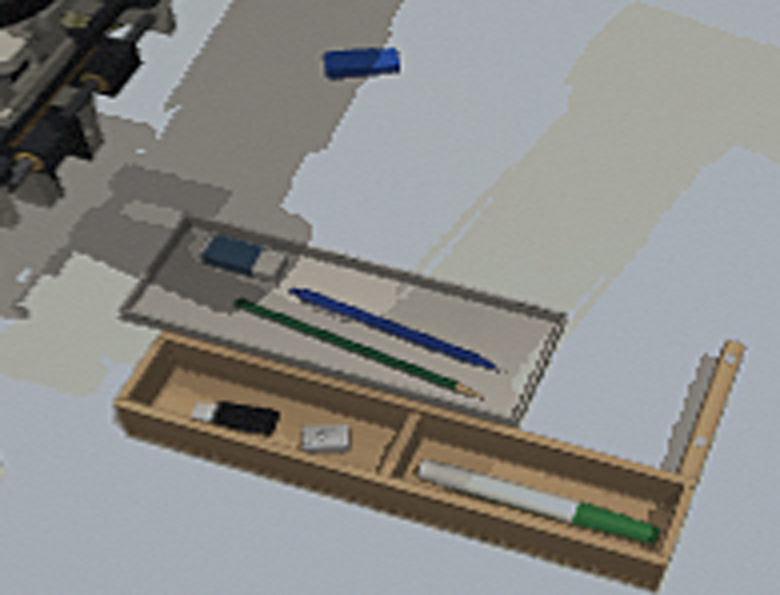

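```bash
python3 - <<'E'
from fit import *
print(px2w(T,cv([[593,228],[585,357]],[170,100]),.017).round(4))
uv=lambda l:(np.array(l,float)+.5)/[4,3.4]-.5+[130,110]
a=px2w(S,uv([[122,316],[185,218],[566,317]]),.017).round(4);print(a)
E
```

```text
[[ 0.6395 -0.2947  0.017 ]
 [ 0.5524 -0.2881  0.017 ]]
[[ 0.6502 -0.2908  0.017 ]
 [ 0.5606 -0.2887  0.017 ]
 [ 0.5748 -0.0408  0.017 ]]
```

arm_command([
  [[0,0,0],[0,0,-30],0.66],
  [[0,0,0],[0,0,-30],0.66],
  [[0,0,0],[0,0,-20],0.66],
  [[0,0,0],[0,0,-10],0.66],
  [[0,0,0],[0.6,10,0],0.66],
  [[0,0,0],[0.6,10,0],0.66],
  [[0,0,0],[0.3,5,0],0.66],
  [[0,0,0],[0.3,5,0],0.66],
])

```text
t: 7.7
eef_pos: [0.5998, -0.3034, 0.1862]
ee_rot: [-3.139, -0.0, -1.636]
force: [-0.0, -2.2, 1.8]
width: 0.03
```

arm_command([
  [[0,0,0],[0.3,5,0],0.66],
  [[0,0,0],[0.3,5,0],0.66],
  [[0,0,0],[0.3,5,0],0.66],
  [[0,0,0],[0.4,5,0],0.66],
  [[0,0,0],[0.3,5,0],0.66],
  [[0,0,0],[0.3,5,0],0.66],
  [[0,0,0],[0.3,5,0],0.66],
  [[0,0,0],[0.4,5,0],0.66],
])

```text
t: 8.5
eef_pos: [0.6018, -0.2638, 0.1846]
ee_rot: [3.141, 0.0, -1.637]
force: [-0.4, -2.7, 1.4]
width: 0.0298
```

```bash
python3 - <<'E'
from fit import *
s=get_state(); print(s['force'])
p,d=grab_frame("side")
cv2.imwrite("pics/s5.png",cv2.resize(p[135:285,155:325,::-1],None,fx=4,fy=4,interpolation=cv2.INTER_CUBIC))
E
```

```text
[-0.43595763 -2.68469654  1.43738338]
```

View pics/s5.png

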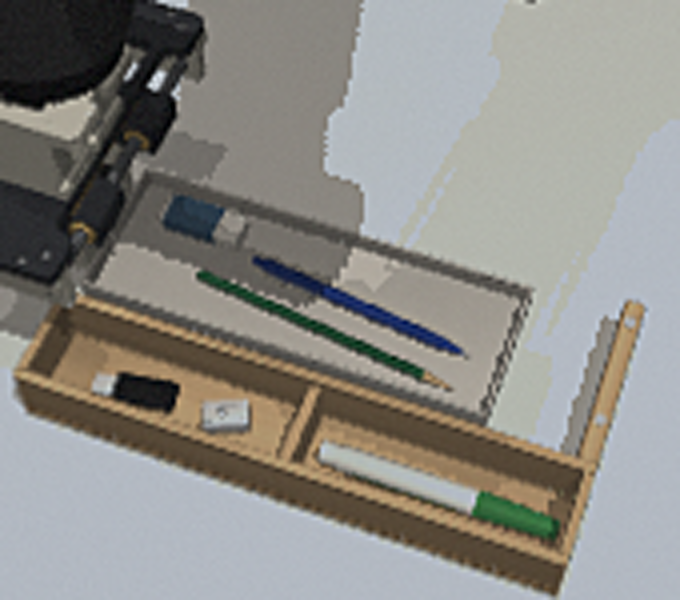

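```bash
python3 - <<'E'
from fit import *
for n,uv in (("FL",[532,290]),("FR",[151,173])):
    w=px2w(S,cv([uv],[155,135]),.017)[0]; print(n,(rel([w[0],w[1],0],OS)*1000)[:2])
E
```

```text
FL [-111.44645501  -53.56846812]
FR [-109.38060975 -298.03360857]
```

arm_command([
  [[0,0,0],[0.3,5,0],0.66],
  [[0,0,0],[0.3,5,0],0.66],
  [[0,0,0],[0.3,5,0],0.66],
  [[0,0,0],[0.4,5,0],0.66],
  [[0,0,0],[0.3,5,0],0.66],
  [[0,0,0],[0.3,5,0],0.66],
  [[0,0,0],[0.3,5,0],0.66],
  [[0,0,0],[0.4,5,0],0.66],
])

```text
t: 9.35
eef_pos: [0.6043, -0.2237, 0.1845]
ee_rot: [3.141, 0.0, -1.637]
force: [-0.9, -1.1, -0.8]
width: 0.0296
```

```bash
python3 - <<'E'
from fit import *
s=get_state(); print(s['force'])
p,d=grab_frame("side")
cv2.imwrite("pics/s6.png",cv2.resize(p[135:285,155:325,::-1],None,fx=4,fy=4,interpolation=cv2.INTER_CUBIC))
E
```

```text
[-0.93868346 -1.12434759 -0.77060523]
```

View pics/s6.png

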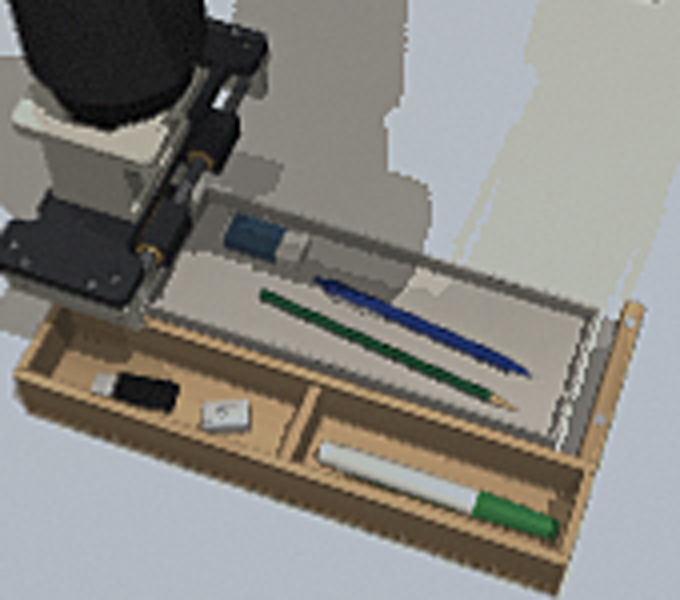

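arm_command([
  [[0,0,0],[-1,-15,0],0.66],
  [[0,0,0],[-0.7,-10,10],0.66],
  [[0,0,0],[0,0,40],0.66],
  [[0,0,0],[0,0,40],0.66],
  [[0,0,-0.131],[-6.6,14.1,0],0.66],
  [[0,0,-0.131],[-6.6,14.1,0],0.3],
  [[0,0,-0.131],[-6.6,14.1,0],0],
  [[0,0,-0.131],[-6.6,14.1,0],0],
])

```text
t: 10.2
eef_pos: [0.5759, -0.1934, 0.2757]
ee_rot: [-3.141, 0.001, -2.168]
force: [1.0, -0.2, 0.6]
width: 0.0484
```

arm_command([
  [[0,0,-0.131],[-6.6,14.1,0],0],
  [[0,0,-0.131],[-6.6,14.1,0],0],
  [[0,0,-0.131],[-6.6,14.1,0],0],
  [[0,0,-0.131],[-6.6,14.1,0],0],
  [[0,0,-0.131],[-6.6,14.1,0],0],
  [[0,0,-0.131],[-6.6,14.1,0],0],
  [[0,0,-0.131],[-6.6,14.1,0],0],
  [[0,0,-0.131],[-6.6,14.1,0],0],
])

```text
t: 11.0
eef_pos: [0.5234, -0.0803, 0.2756]
ee_rot: [3.141, 0.001, 3.068]
force: [0.2, -0.4, -1.1]
width: 0.0874
```

arm_command([
  [[0,0,0],[0,0,0],0],
])

```text
t: 11.1
eef_pos: [0.5231, -0.0798, 0.2756]
ee_rot: [3.141, 0.001, 3.071]
force: [-0.7, 0.0, 0.0]
width: 0.0879
```

```bash
python3 - <<'E'
from fit import *
s=get_state(); print(s['q'])
p,d=grab_frame("side")
cv2.imwrite("pics/s7.png",cv2.resize(p[135:285,155:325,::-1],None,fx=4,fy=4,interpolation=cv2.INTER_CUBIC))
E
```

```text
[ 2.19468013e-01  2.44356599e-01 -4.79226777e-01 -2.43408741e-04
 -8.46222116e-01 -1.86088743e+00]
```

View pics/s7.png

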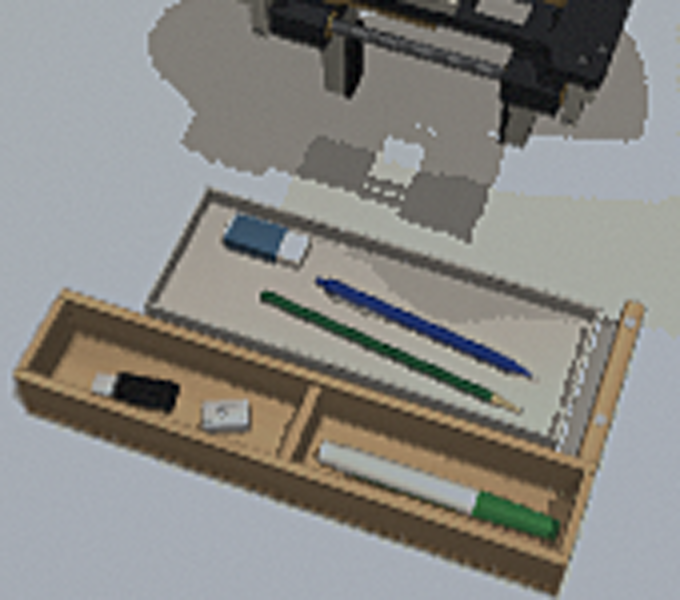

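arm_command([
  [[0,0,0],[0,0,-30],0],
  [[0,0,0],[0,0,-30],0],
  [[0,0,0],[0,0,-20],0],
  [[0,0,0],[0,0,-11],0],
  [[0,0,0],[8,-0.5,0],0],
  [[0,0,0],[8,-0.5,0],0],
  [[0,0,0],[8,-0.5,0],0],
  [[0,0,0],[5,-0.3,0],0],
])

```text
t: 11.95
eef_pos: [0.5541, -0.0818, 0.1847]
ee_rot: [3.141, 0.002, 3.074]
force: [-4.0, 0.9, 2.7]
width: 0.0879
```

arm_command([
  [[0,0,0],[4,-0.3,0],0],
  [[0,0,0],[4,-0.3,0],0],
  [[0,0,0],[4,-0.3,0],0],
])

```text
t: 12.25
eef_pos: [0.5644, -0.0828, 0.1838]
ee_rot: [-3.142, -0.001, 3.074]
force: [-3.1, 0.4, 0.9]
width: 0.0879
```

arm_command([
  [[0,0,0],[2,-0.1,0],0],
  [[0,0,0],[2,-0.1,0],0],
])

```text
t: 12.45
eef_pos: [0.5685, -0.0829, 0.1836]
ee_rot: [-3.142, -0.0, 3.074]
force: [-2.2, 0.7, 1.6]
width: 0.0876
```

arm_command([
  [[0,0,0],[2,-0.1,0],0],
  [[0,0,0],[2,-0.1,0],0],
])

```text
t: 12.65
eef_pos: [0.5726, -0.0831, 0.1836]
ee_rot: [-3.142, -0.0, 3.074]
force: [-1.8, 0.9, 0.8]
width: 0.0877
```

arm_command([
  [[0,0,0],[1,-0.1,0],0],
  [[0,0,0],[1,-0.1,0],0],
])

```text
t: 12.85
eef_pos: [0.5746, -0.0833, 0.1836]
ee_rot: [3.142, -0.0, 3.074]
force: [-2.7, 0.5, 1.5]
width: 0.0877
```

```bash
python3 - <<'E'
from fit import *
p,d=grab_frame("side"); s=get_state(); print(s['force'],s['moment'])
cv2.imwrite("pics/s8.png",cv2.resize(p[135:285,155:325,::-1],None,fx=4,fy=4,interpolation=cv2.INTER_CUBIC))
E
```

```text
[-2.01641776  0.57849318  0.41745118] [0.11696786 0.64788533 0.09175819]
```

View pics/s8.png

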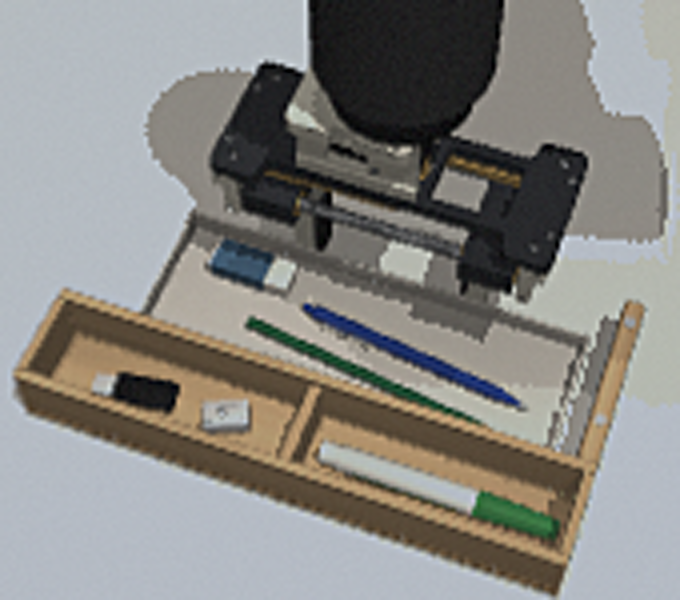

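```bash
python3 - <<'E'
from fit import *
for n,uv in (("FL",[590,341]),("FR",[193,213])):
    w=px2w(S,cv([uv],[155,135]),.017)[0]; print(n,(rel([w[0],w[1],0],OS)*1000)[:2])
E
```

```text
FL [-90.26118985 -12.40943682]
FR [ -91.14355916 -261.4178028 ]
```

arm_command([
  [[0,0,0],[1,-0.1,0],0],
  [[0,0,0],[1,-0.1,0],0],
  [[0,0,0],[1,-0.1,0],0],
])

```text
t: 13.2
eef_pos: [0.5758, -0.0837, 0.1834]
ee_rot: [-3.141, -0.004, 3.074]
force: [-12.0, 2.4, 8.6]
width: 0.0876
```

arm_command([
  [[0,0,0],[1,-0.1,0],0],
  [[0,0,0],[1,-0.1,0],0],
])

```text
t: 13.4
eef_pos: [0.5764, -0.0839, 0.1831]
ee_rot: [-3.141, -0.008, 3.074]
force: [-17.2, 4.8, 13.8]
width: 0.0876
```

arm_command([
  [[0,0,0],[-15,1,0],0],
  [[0,0,0],[-15,1,10],0],
  [[0,0,0],[0,0,40],0.4],
  [[0,0,0],[0,0,40],0.66],
  [[0,0,0.131],[5.8,-14.2,0],0.66],
  [[0,0,0.131],[5.8,-14.2,0],0.66],
  [[0,0,0.131],[5.8,-14.2,0],0.66],
  [[0,0,0.131],[5.8,-14.2,0],0.66],
])

```text
t: 14.2
eef_pos: [0.5735, -0.1391, 0.2742]
ee_rot: [-3.141, 0.002, -2.68]
force: [0.6, -0.4, -0.2]
width: 0.0449
```

arm_command([
  [[0,0,0.131],[5.8,-14.2,0],0.66],
  [[0,0,0.131],[5.8,-14.2,0],0.66],
  [[0,0,0.131],[5.8,-14.2,0],0.66],
  [[0,0,0.131],[5.8,-14.2,0],0.66],
  [[0,0,0.131],[5.8,-14.2,0],0.66],
  [[0,0,0.131],[5.8,-14.2,0],0.66],
  [[0,0,0.131],[5.8,-14.2,0],0.66],
  [[0,0,0.131],[5.8,-14.2,0],0.66],
])

```text
t: 15.0
eef_pos: [0.6199, -0.2529, 0.2738]
ee_rot: [-3.14, -0.0, -1.632]
force: [-0.2, 1.1, -0.4]
width: 0.0297
```

arm_command([
  [[0,0,0],[0,0,0],0.66],
])

```text
t: 15.1
eef_pos: [0.62, -0.2537, 0.2736]
ee_rot: [-3.14, -0.001, -1.635]
force: [-0.4, -0.1, -0.1]
width: 0.0296
```

```bash
python3 - <<'E'
from fit import *
p,d=grab_frame("side"); s=get_state(); print(s['force'],s['moment'])
cv2.imwrite("pics/s9.png",cv2.resize(p[135:285,155:325,::-1],None,fx=4,fy=4,interpolation=cv2.INTER_CUBIC))
p,d=grab_frame("top")
cv2.imwrite("pics/t9.png",cv2.resize(p[100:250,170:370,::-1],None,fx=4,fy=4,interpolation=cv2.INTER_CUBIC))
E
```

```text
[ 0.28034724 -0.5267712  -0.09490634] [ 0.01392642  0.07858854 -0.00125048]
```

View pics/s9.png

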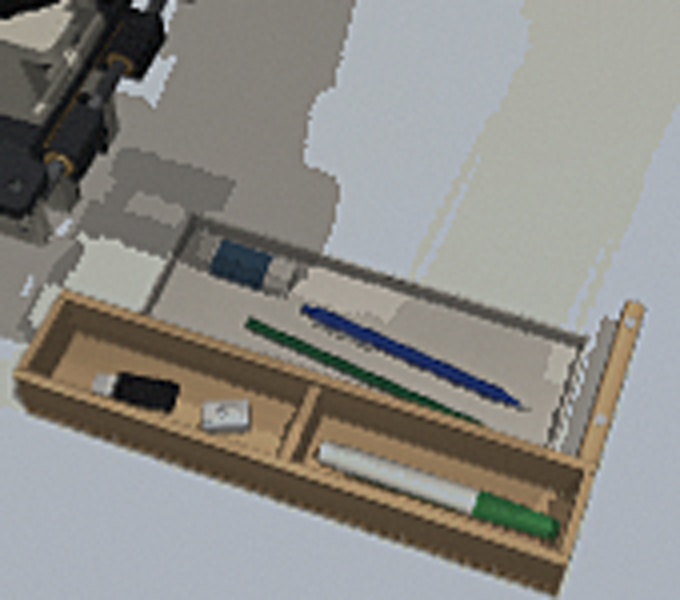

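View pics/t9.png

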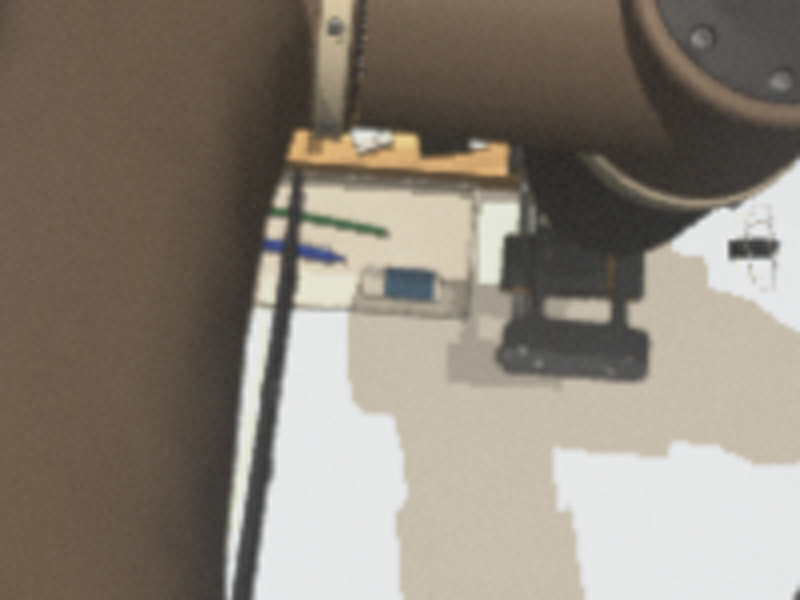

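arm_command([
  [[0,0,0],[0,0,-30],0.66],
  [[0,0,0],[0,0,-30],0.66],
  [[0,0,0],[0,0,-20],0.66],
  [[0,0,0],[0,0,-9],0.66],
  [[0,0,0],[0.6,9,0],0.66],
  [[0,0,0],[0.6,9,0],0.66],
  [[0,0,0],[0.4,6,0],0.66],
  [[0,0,0],[0.3,4,0],0.66],
])

```text
t: 16.0
eef_pos: [0.6216, -0.2233, 0.1861]
ee_rot: [-3.139, -0.0, -1.636]
force: [-0.2, -1.2, 1.9]
width: 0.0301
```

arm_command([
  [[0,0,0],[0.2,2,0],0.66],
  [[0,0,0],[0.2,2,0],0.66],
  [[0,0,0],[0.2,2,0],0.66],
])

```text
t: 16.3
eef_pos: [0.6217, -0.2184, 0.1851]
ee_rot: [-3.141, -0.0, -1.637]
force: [-0.3, -3.2, 2.3]
width: 0.0297
```

arm_command([
  [[0,0,0],[0.1,1,0],0.66],
  [[0,0,0],[0.1,1,0],0.66],
  [[0,0,0],[0.1,1,0],0.66],
])

```text
t: 16.6
eef_pos: [0.6219, -0.2153, 0.1846]
ee_rot: [3.141, -0.0, -1.637]
force: [-0.4, -3.5, 1.1]
width: 0.0301
```

arm_command([
  [[0,0,0],[0.1,1,0],0.66],
  [[0,0,0],[0.1,1,0],0.66],
  [[0,0,0],[0,1,0],0.66],
])

```text
t: 16.9
eef_pos: [0.6221, -0.2121, 0.1846]
ee_rot: [3.141, 0.0, -1.637]
force: [-0.1, -2.2, 1.8]
width: 0.03
```

arm_command([
  [[0,0,0],[0.1,1,0],0.66],
  [[0,0,0],[0,1,0],0.66],
])

```text
t: 17.1
eef_pos: [0.6223, -0.2112, 0.1847]
ee_rot: [-3.141, -0.002, -1.637]
force: [1.7, -14.0, -1.3]
width: 0.0295
```

arm_command([
  [[0,0,0],[0.1,1,0],0.66],
  [[0,0,0],[0,1,0],0.66],
])

```text
t: 17.3
eef_pos: [0.6226, -0.2107, 0.1851]
ee_rot: [-3.141, -0.003, -1.637]
force: [0.6, -24.3, -1.0]
width: 0.0302
```

arm_command([
  [[0,0,0],[-1,-15,0],0.66],
  [[0,0,0],[-1,-15,5],0.66],
  [[0,0,0],[0,0,40],0.66],
  [[0,0,0],[0,0,40],0.66],
  [[0,0,-0.131],[-6.2,14.2,0],0.66],
  [[0,0,-0.131],[-6.2,14.2,0],0.3],
  [[0,0,-0.131],[-6.2,14.2,0],0],
  [[0,0,-0.131],[-6.2,14.2,0],0],
])

```text
t: 18.1
eef_pos: [0.5951, -0.1812, 0.2699]
ee_rot: [3.141, 0.001, -2.167]
force: [-0.4, -0.0, -0.3]
width: 0.0481
```

arm_command([
  [[0,0,-0.131],[-6.2,14.2,0],0],
  [[0,0,-0.131],[-6.2,14.2,0],0],
  [[0,0,-0.131],[-6.2,14.2,0],0],
  [[0,0,-0.131],[-6.2,14.2,0],0],
  [[0,0,-0.131],[-6.2,14.2,0],0],
  [[0,0,-0.131],[-6.2,14.2,0],0],
  [[0,0,-0.131],[-6.2,14.2,0],0],
  [[0,0,-0.131],[-6.2,14.2,0],0],
])

```text
t: 18.9
eef_pos: [0.5456, -0.0675, 0.2699]
ee_rot: [3.141, -0.0, 3.068]
force: [1.0, 0.1, 0.6]
width: 0.0875
```

arm_command([
  [[0,0,0],[0,0,0],0],
])

```text
t: 19.0
eef_pos: [0.5454, -0.0669, 0.27]
ee_rot: [3.141, -0.0, 3.071]
force: [0.7, -0.6, -0.0]
width: 0.0875
```

```bash
python3 - <<'E'
from fit import *
p,d=grab_frame("side"); s=get_state(); print(s['force'],s['moment'])
cv2.imwrite("pics/s10.png",cv2.resize(p[135:285,155:325,::-1],None,fx=4,fy=4,interpolation=cv2.INTER_CUBIC))
p,d=grab_frame("top")
cv2.imwrite("pics/t10.png",cv2.resize(p[100:250,170:370,::-1],None,fx=4,fy=4,interpolation=cv2.INTER_CUBIC))
E
```

```text
[ 0.58399976 -0.57521309  0.67546951] [-0.05815058 -0.08684222 -0.00820631]
```

View pics/s10.png

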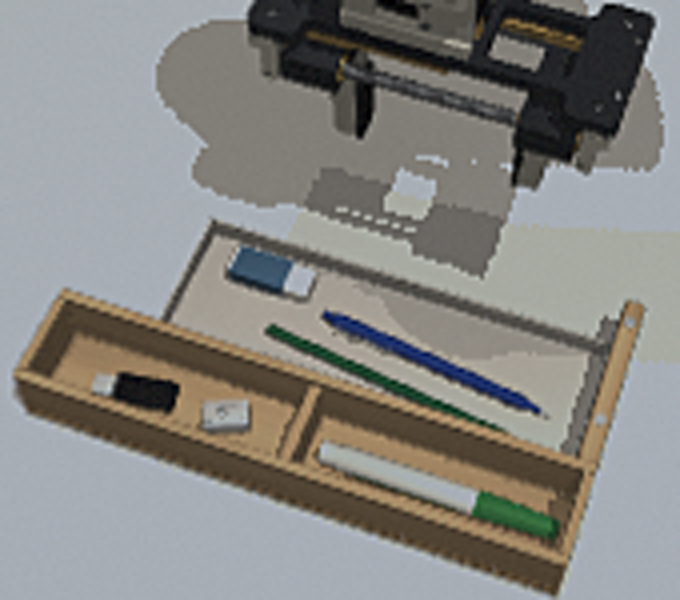

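View pics/t10.png

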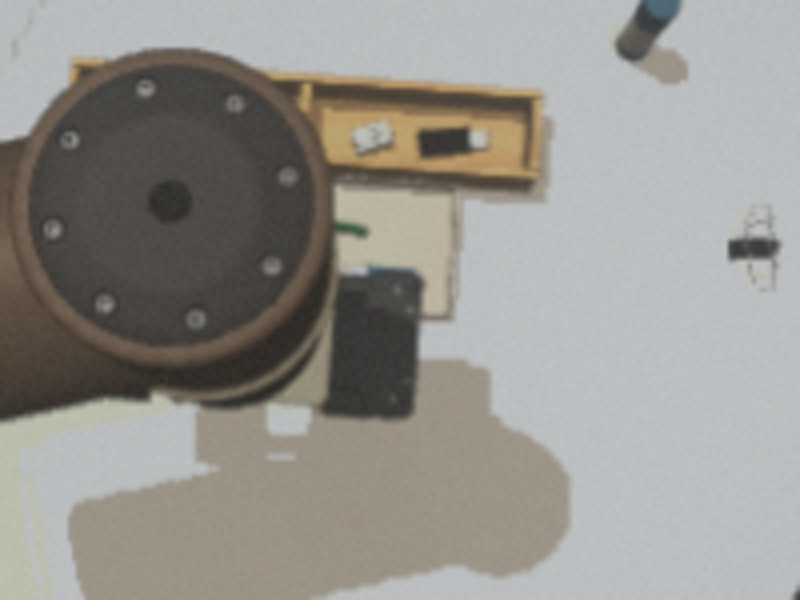

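arm_command([
  [[0,0,0],[0,0,-30],0],
  [[0,0,0],[0,0,-30],0],
  [[0,0,0],[0,0,-18],0],
  [[0,0,0],[0,0,-8],0],
  [[0,0,0.004],[8,-0.5,0],0],
  [[0,0,0],[8,-0.5,0],0],
  [[0,0,0],[8,-0.5,0],0],
  [[0,0,0],[4,-0.3,0],0],
])

```text
t: 19.9
eef_pos: [0.5755, -0.0696, 0.1847]
ee_rot: [3.141, 0.002, 3.078]
force: [-2.6, 0.3, 2.8]
width: 0.0877
```

arm_command([
  [[0,0,0],[1,-0.1,0],0],
  [[0,0,0],[1,-0.1,0],0],
])

```text
t: 20.1
eef_pos: [0.5759, -0.0698, 0.1839]
ee_rot: [3.141, -0.0, 3.078]
force: [-2.0, 0.7, 0.7]
width: 0.0877
```

arm_command([
  [[0,0,0],[1,-0.1,0],0],
  [[0,0,0],[1,-0.1,0],0],
])

```text
t: 20.3
eef_pos: [0.5765, -0.07, 0.1834]
ee_rot: [-3.141, -0.003, 3.078]
force: [-6.9, 2.5, 6.2]
width: 0.0876
```

arm_command([
  [[0,0,0],[1,-0.1,0],0],
  [[0,0,0],[1,0,0],0],
  [[0,0,0],[1,0,0],0],
])

```text
t: 20.6
eef_pos: [0.5775, -0.0702, 0.183]
ee_rot: [-3.141, -0.008, 3.077]
force: [-15.9, 5.4, 11.9]
width: 0.088
```

```bash
python3 - <<'E'
from fit import *
s=get_state(); print(s['force'],s['moment'])
E
```

```text
[-15.91295476   5.37709814  11.8748695 ] [1.94093775 5.59787515 0.34423863]
```

arm_command([
  [[0,0,0],[-6,0.4,0],0],
  [[0,0,0],[-20,1,0],0],
  [[0,0,0],[-10,0,20],0],
  [[0,0,0],[0,0,40],0.4],
  [[0,0,0],[0,0,30],0.66],
  [[0,0,0.131],[6.5,-15,0],0.66],
  [[0,0,0.131],[6.5,-15,0],0.66],
  [[0,0,0.131],[6.5,-15,0],0.66],
])

```text
t: 21.4
eef_pos: [0.5648, -0.114, 0.2745]
ee_rot: [-3.141, 0.002, -2.806]
force: [-1.0, -0.1, 0.1]
width: 0.0532
```

arm_command([
  [[0,0,0.131],[6.5,-15,0],0.66],
  [[0,0,0.131],[6.5,-15,0],0.66],
  [[0,0,0.131],[6.5,-15,0],0.66],
  [[0,0,0.131],[6.5,-15,0],0.66],
  [[0,0,0.131],[6.5,-15,0],0.66],
  [[0,0,0.131],[6.5,-15,0],0.66],
  [[0,0,0.131],[6.5,-15,0],0.66],
  [[0,0,0.131],[6.5,-15,0],0.66],
])

```text
t: 22.2
eef_pos: [0.6168, -0.2343, 0.2738]
ee_rot: [-3.14, -0.0, -1.759]
force: [-0.5, 0.0, 0.2]
width: 0.0298
```

arm_command([
  [[0,0,0.131],[6.5,-15,0],0.66],
  [[0,0,0],[0,0,0],0.66],
])

```text
t: 22.4
eef_pos: [0.6235, -0.2502, 0.2735]
ee_rot: [-3.14, -0.001, -1.631]
force: [-0.2, 0.8, -0.3]
width: 0.0294
```

```bash
python3 - <<'E'
from fit import *
p,d=grab_frame("side"); s=get_state(); print(s['force'],s['moment'])
cv2.imwrite("pics/s11.png",cv2.resize(p[135:285,155:325,::-1],None,fx=4,fy=4,interpolation=cv2.INTER_CUBIC))
E
```

```text
[-0.35706324 -0.26922697 -0.03176349] [0.02564679 0.12689871 0.04459295]
```

View pics/s11.png

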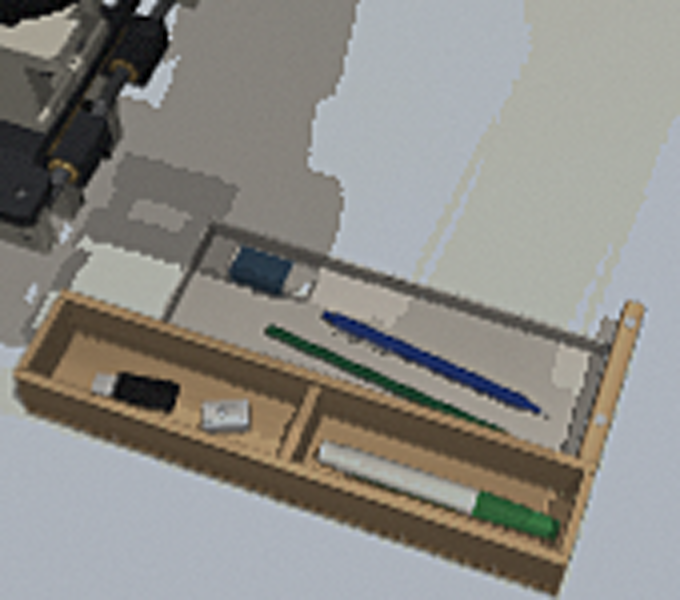

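arm_command([
  [[0,0,0],[0,0,-30],0.66],
  [[0,0,0],[0,0,-30],0.66],
  [[0,0,0],[0,0,-20],0.66],
  [[0,0,-0.005],[0,0,-9],0.66],
  [[0,0,0],[0,12,0],0.66],
  [[0,0,0],[0,12,0],0.66],
  [[0,0,0],[0,8,0],0.66],
  [[0,0,0],[0,4,0],0.66],
])

```text
t: 23.25
eef_pos: [0.6235, -0.2114, 0.186]
ee_rot: [-3.14, -0.0, -1.637]
force: [-0.3, -13.4, -0.6]
width: 0.0299
```

arm_command([
  [[0,0,0],[0,1,0],0.66],
  [[0,0,0],[0,1,0],0.66],
])

```text
t: 23.45
eef_pos: [0.6234, -0.2113, 0.186]
ee_rot: [-3.14, -0.002, -1.637]
force: [0.5, -9.8, 0.4]
width: 0.0303
```

arm_command([
  [[0,0,0],[0,1,0],0.66],
  [[0,0,0],[0,0.5,0],0.66],
])

```text
t: 23.65
eef_pos: [0.6233, -0.211, 0.1861]
ee_rot: [-3.14, -0.003, -1.638]
force: [1.2, -14.9, 0.3]
width: 0.0293
```

arm_command([
  [[0,0,0],[0,-5,0],0.66],
  [[0,0,0],[-1,-15,0],0.66],
  [[0,0,0],[-1,-10,15],0.66],
  [[0,0,0],[0,0,40],0.66],
  [[0,0,0],[0,0,45],0.66],
  [[0,0,0],[-20,-30,20],0.66],
  [[0,0,0],[-25,-35,0],0.66],
  [[0,0,0],[-25,-35,0],0.66],
])

```text
t: 24.45
eef_pos: [0.5503, -0.3403, 0.3063]
ee_rot: [-3.139, -0.0, -1.637]
force: [1.0, 0.3, -0.4]
width: 0.03
```

arm_command([
  [[0,0,0],[-25,-35,0],0.66],
  [[0,0,0],[-25,-35,0],0.66],
  [[0,0,0],[-25,-35,0],0.66],
  [[0,0,0],[-25,-35,0],0.66],
  [[0,0,0],[-20,-35,0],0.66],
  [[0,0,0],[0,0,0],0.66],
])

```text
t: 25.05
eef_pos: [0.4278, -0.5181, 0.3047]
ee_rot: [3.141, -0.0, -1.643]
force: [-0.3, 0.2, -0.2]
width: 0.0295
```

```bash
python3 - <<'E'
from fit import *
p,d=grab_frame("side"); s=get_state(); print(s['force'],s['eef_pos'])
cv2.imwrite("pics/s12.png",cv2.resize(p[135:285,155:325,::-1],None,fx=4,fy=4,interpolation=cv2.INTER_CUBIC))
p,d=grab_frame("top")
cv2.imwrite("pics/t12f.png",p[:,:,::-1])
cv2.imwrite("pics/t12.png",cv2.resize(p[100:200,170:300,::-1],None,fx=6,fy=6,interpolation=cv2.INTER_CUBIC))
E
```

```text
[ 0.29500957  0.86368788 -0.37198219] [ 0.42883268 -0.51654436  0.30457264]
```

View pics/s12.png

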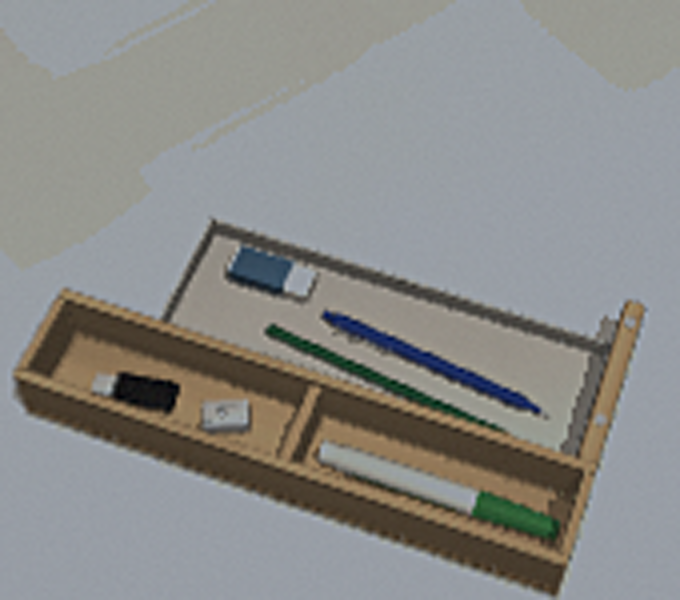

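View pics/t12.png

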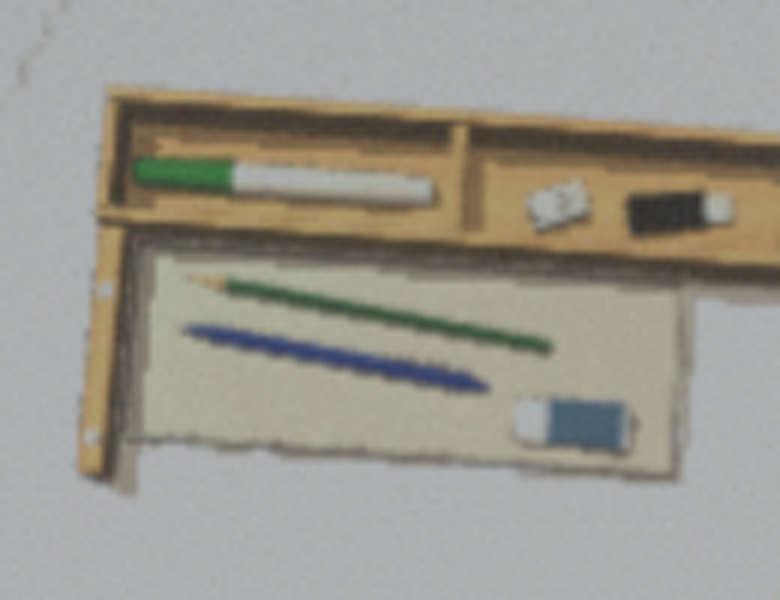

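View pics/t12f.png

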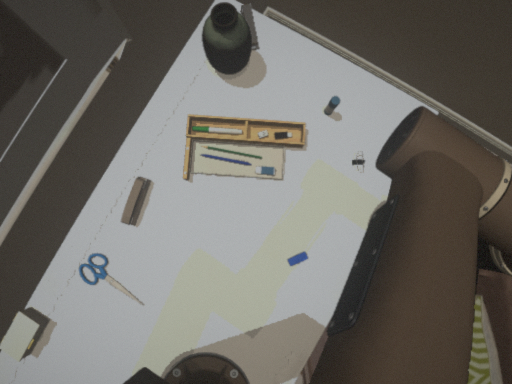

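```bash
python3 - <<'E'
from station import *
print(job_done())
E
```

```text
the job is handed in; nothing more can be done
None
```

I pushed the tray home into the inner corner of the organiser and handed the job in. It took about 25 s of the 51 s allowed.

- **Pushing:** I pushed only from outside. The open fingers pushed the front side and squared the tray up with the trough. The half-closed fingers then pushed the right end towards the fence, and I pressed both sides again at the end.
- **Contact:** The tray stopped firmly against the trough at about 16 N. It met the fence at about 15–24 N, and two end pushes stopped at the same place to within about 0.5 mm. The highest force reading shown after any move was about 24 N.
- **Last pictures:** The back side lies along the trough and the left end is at the fence. The tray's edges are parallel to the trough within about 0.3°, as read from the pixels. The pencil, pen and eraser are inside. The stapler, glue stick, binder clip and blue look-alike eraser look unmoved, and the robot is clear of everything.

**Checks that disagreed:** The top and side cameras differed by 5–8 mm in x, which is more than the stated 2 mm calibration. I therefore relied on positions relative to the organiser and on contact force. During the last front press there was also a sideways force of about 5 N on the fingers, so I pressed the end against the fence once more.

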